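Release the mended board book from its toggle-clamp jig and put it on display

ROBOT

A 7-joint arm with a two-finger parallel gripper is mounted at the origin on the work surface. World frame = base frame: x ahead of the robot, y to its left, z up, the work surface at z = 0. Lengths are in m, angles in rad, forces in N, time in s.
With the tool pointing down it reaches from about 0.4 to 0.875 m from the base axis. Payload 19.3 kg.
Tool frame: the origin (TCP) lies on the centre line of the jaws, within the pads' length; the fingertips stand 25 mm ahead of it and the grasp point (between the pads) lies 6 mm ahead of it; z points along the fingers, y is the line along which they close (so a half turn about z gives the same grasp; the last joint's range is limited). The gripper opens to 85 mm and grips with 20 to 120 N. Pads are 22 mm wide; open, the fingers measure 114 mm over their backs; the gripper's body (76 mm by 85 mm) begins 54 mm behind the grasp point. The pads swing forward as they close: fully open they stand 13 mm farther back than shut.
Start: joints at [-1.269, 0.521, -0.036, 1.599, 0.021, 1.021, -0.113], TCP at [0.227, 0.582, 0.256] pointing down, gripper open.
Joint ranges: [-2.91, 2.91], [-0.3, 2.13], [-1.5, 1.42], [0.17, 2.43], [-1.26, 4.41], [0.16, 1.93], [-2.52, 2.52]. Speed limits (rad/s): [1.89, 1.89, 2.39, 2.39, 3.01, 3.01, 3.01].

INTERFACE

Orientations are given as a unit quaternion [w, x, y, z].
In Python, from bench import bot gives the robot as it stands.
- The arm moves only by the tool arm_command, never from a script. Its argument "increments" is a list of rows, each a list of 7 numbers: the opening, from 0 (shut) to 1 (fully open), then the shift along the tool's x, y, z in cm, then the turn, a rotation vector about the tool's x, y, z in rad. In form: [[grip, dx, dy, dz, ax, ay, az], ...]. A call has 1 to 20 rows; each row shifts and turns the commanded pose from where the row before left it, along the tool's axes as they then stand; what a row does not reach is not made up. A row lasts 1/8 s, in which the tool goes at most 62.5 mm and 10.7 degrees, less where a joint would pass 70% of its speed; a pose out of reach is approached as far as the arm can. A call with a gripper value outside its range is refused whole. The fingers move at their own pace and stop on an object; the grip force is fixed at half the most. Time passes only in rows, so rows that do not move let the fingers close. It gives the time, the measured TCP pose, the force, the opening and the grip force at its end, in the units of the state.
- bot.state(): the state, without advancing time (a new reading comes with each control period).
- bot.get_image(name): name is "side" or "top"; returns the picture (400x640x3 uint8, red, green, blue); there is no depth.
- bot.camera_params(name): a dict with "mtx" (3x3 intrinsics, pixels), "dist_coeffs" ([k1, k2, p1, p2, k3] as OpenCV has them; the pictures are not rectified), "R" (3x3) and "t" (3): a world point X has camera coordinates R X + t. Camera axes: x right, y down, z forward; pixel columns grow to the right and rows downward; lengths in m; the calibration is good to about 2 mm. A picture is of the moment at which its call begins. camera_params takes no time and is no camera call.
- bot.finish_job(): hands the job in; it is judged then, once.
Trained networks look in the newest picture that a camera, given by its name, has taken for a name from the list of things; names that differ only in an ending like _2 or _b are one class to them, and where a whole thing is asked for, a point or a joint stands for the part that bears it (a point fixed in the world has none). Each returns a list of dicts, best first, with "score" (0 to 1); they miss things now and then, are a little off and sometimes report something else, mostly with a low value. They report only what shows in the picture. A call takes as long as a camera call. They do not tell look-alikes from the thing itself.
- bot.cut_out(camera, name): "pixels" (400x640 bool, what is visible of it) and "extent" ([centre column, centre row, width, height] in pixels, round what is visible of it).
The state is a dict: "clock": time; "joints": joint angles; "joint_vel": joint speeds; "joint_efforts": joint torques, N m; "eef_pos": TCP position; "tool_rot": TCP orientation; "ft_force": force on the tool from outside, world axes, zero at the start; "moment": the same for the moment, N m; "width": finger opening in m; "grasp_force": force on a finger pad.
Only numpy, scipy, OpenCV 4.12 (cv2) and the standard library are available. Lean on these libraries where they do the work, as an engineer would, in place of code of your own. Each camera call takes 0.05 s, during which the arm holds its last target. There are 200 camera calls.

TASK

The mended board book has dried in its jig: throw the red handle of the toggle clamp right back to its stop, lift the book out and set it on the ledge of the wooden display stand. It must stand centred, fully down on the ledge and flat against the stand's back, front cover outward; lower it gently and keep hold until the ledge carries it. Leave the clamp open, the stand where it is, and the glue bottle, orange box and toy octopus undisturbed.

Things in the scene. Friction and masses are not known exactly. Their poses are not given: they have to be found in the camera images.
- jig: Plywood mending jig, fixed to the table. Origin: on the table, under the line where bed and ledge meet. z up, y along the ledge, x the way the bed faces. Bed face: plane through (0,0,34) mm leaning back 25 deg, so 'up the bed' is (-0.423,0,0.906), 'out of the bed' (0.906,0,0.423). Bed 105 mm up the slope, y -135..150; ledge square to it, 30 deep. Clamp on the bed at y 35..130, 66 mm up the slope.
- clamp_handle (a joint): Toggle clamp handle, rad: 0 locked over centre (rubber foot pressing the book to the bed), 1.40 fully back at its stop. Turns about 'up the bed'; opening throws its tip towards jig +y, away from the book, and lifts the arm off the book. About 8 N at the grip breaks it free; dead centre is at 0.16: let go before, it snaps back to 0; beyond, it jumps to about 0.43, then stays where it is left.
- handle_pivot (a point): Centre of the clamp handle's hinge, fixed to the jig, 15 mm out of the bed face, 66 mm up the slope, jig y +110 mm.
- handle_grip (a point): Point on the axis of the red handle grip (round, 18 mm thick, spanning 51 to 119 mm from the pivot), 90 mm from the pivot. Locked, the handle stands nearly straight out of the bed, leaning 8 deg towards the book (jig -y). Moves with the handle.
- book: Stiff board book with a turtle on the front cover: 22 thick (x), 150 wide (y), 165 high (z, up the cover), 0.2 to 0.4 kg, closed and rigid. Origin: centre of its bottom edge. +x points out of the front cover. Starts standing on the jig's ledge, back cover flat on the bed; its top 60 mm rise free above the bed, so it can be pinched across its thickness from the top edge, tool tilted with the book.
- book_heel (a point): Middle of the bottom edge of the book's back cover (book frame -11, 0, 0 mm). Goes to stand_seat.
- stand: Loose wooden book easel, 0.95 kg, base 176 x 170 mm and 12 thick. Origin: on the table, under the line where back and ledge meet. x the way it faces, y along the ledge, z up. Its back leans 22 deg: up the back is (-0.375,0,0.927), out of it (0.927,0,0.375). Back: two slats to 98 mm up the slope. Ledge square to the back, 170 long, 40 deep inside a lip 10 high.
- stand_seat (a point): Middle of the line where the stand's back and ledge meet, 30 mm above the stand's origin; the book's heel belongs here. Axes as stand.
- glue: White glue bottle with an orange cap, 46 mm wide, 125 high, near the jig's front. Origin: centre of its foot. Leave alone.
- prize_box: Orange prize box with a grey band, 66 x 70 x 80 mm high, behind the jig. Origin: centre of its underside. Leave alone.
- octopus: Pink toy octopus, 73 mm across, 50 high, in front of the stand. Origin: centre of its underside. Leave alone.
Not all that is in view belongs to the job. Of the things that look like the book, the smaller one is meant.

How it is judged:
On the way, in this order (a step that is already met when the one before it is completed fails the run):
1. the clamp handle is thrown fully back while the book still stands in the jig (value of joint clamp_handle above 1.25 rad and distance of book_heel from where it was at the start of the episode below 0.02 m), for 0.2 s.
2. the book, held in the gripper, is out of the jig (distance of book_heel from where it was at the start of the episode above 0.1 m and contact force between the fingers and book above 1 N and contact force between book and jig below 0.1 N), for 0.2 s.
3. the book is set down on the stand's ledge while still held (contact force between the fingers and book above 1 N and contact force between book and stand above 0.5 N and z of book_heel in the frame of stand below 0.045 m and horizontal distance between book_heel and stand_seat below 0.035 m), for 0.1 s.
At the end, for the whole second after the job is handed in: Clamp handle open beyond 1.2 rad; the book at rest and released on the stand, front cover outward, its heel within 6 mm of the seat line (fully down and back) and 20 mm of the middle, leaning with the back (within about 5 deg) and square to it within 5 deg; stand upright (value of joint clamp_handle above 1.2 rad and x of book_heel in the frame of stand between -0.006 and 0.006 m and y of book_heel in the frame of stand between -0.02 and 0.02 m and z of book_heel in the frame of stand between 0.025 and 0.036 m and angle between book's own z axis and vertical between 0.3 and 0.47 rad and angle between the y axis of book and the y axis of stand, either way round below 0.09 rad and linear speed of book below 0.02 m/s and angular speed of book below 0.1 rad/s and angle between stand's own z axis and vertical below 0.05 rad); the robot touches nothing.
It fails at once if the display stand is shifted more than 30 mm (distance of stand from where it was at the start of the episode above 0.03 m or angle between stand's own z axis and vertical above 0.35 rad).
It fails at once if the book hits the stand hard (in contact with it while moving faster than 0.15 m/s) (contact force between book and stand above 1 N and linear speed of book above 0.15 m/s).
It fails at once if the glue bottle is moved 20 mm or tipped (distance of glue from where it was at the start of the episode above 0.02 m or angle between glue's own z axis and vertical above 0.35 rad).
It fails at once if the orange box is moved 20 mm or tipped (distance of prize_box from where it was at the start of the episode above 0.02 m or angle between prize_box's own z axis and vertical above 0.35 rad).
It fails at once if the toy octopus is moved 20 mm or tipped (distance of octopus from where it was at the start of the episode above 0.02 m or angle between octopus's own z axis and vertical above 0.35 rad).
It also fails if it takes over 67 s, if anything falls off the work surface, if the arm or the gripper's body presses on something with over 40 N, if the wrist force passes 120 N, or if a joint passes its speed limit or range.

## Working session

There is one attempt and no reset: what is moved stays moved. The work goes in short steps, Python scripts to look and compute and a tool call to move; the robot and the scene stay as the last step left them, time stands still between calls to the robot, and variables do not carry over. Pictures are saved under pics/ and viewed, at most 13 in all, crops included, and the job is handed in when it is done.

Besides the shell and the picture viewer there is one more tool, called after "Emit:" as name([rows], argument=value, ...), one row to a line, values as JSON. arm_command: Moves the arm, as the interface text tells. Its arguments: {"type":"object","properties":{"increments":{"type":"array","items":{"type":"array","items":{"type":"number"}}}},"required":["increments"]}

```bash
ls; mkdir -p pics
python3 - <<'E'
from bench import bot
import cv2,numpy as np
for c in("side","top"):
    im=bot.get_image(c); cv2.imwrite(f"pics/{c}0.png",im[:,:,::-1])
    p=bot.camera_params(c); print(c,{k:np.round(v,4).tolist() for k,v in p.items()})
    for n in("jig","clamp_handle","book","stand","glue","prize_box","octopus"):
        for d in bot.cut_out(c,n): print(c,n,round(d["score"],2),np.round(d["extent"]).tolist(),int(d["pixels"].sum()))
print(bot.state())
E
```

```text
pics
side {'mtx': [[390.5231, 0.0, 324.8921], [0.0, 390.5231, 200.8609], [0.0, 0.0, 1.0]], 'dist_coeffs': [0.0234, 0.0, 0.0, 0.0, 0.0], 'R': [[0.6889, -0.7248, -0.0022], [-0.4241, -0.4006, -0.8122], [0.5878, 0.5605, -0.5834]], 't': [-0.4132, 0.2854, 0.6781]}
side jig 0.86 [300.0, 185.0, 116.0, 117.0] 5618
side jig 0.34 [231.0, 207.0, 35.0, 43.0] 1151
side clamp_handle 0.61 [298.0, 135.0, 15.0, 16.0] 115
side clamp_handle 0.4 [452.0, 237.0, 33.0, 31.0] 605
side book 0.7 [286.0, 331.0, 157.0, 134.0] 11743
side book 0.57 [304.0, 170.0, 63.0, 63.0] 1061
side book 0.47 [298.0, 188.0, 110.0, 120.0] 5644
side stand 0.96 [410.0, 262.0, 114.0, 96.0] 5891
side glue 0.71 [352.0, 185.0, 19.0, 47.0] 656
side prize_box 0.74 [231.0, 209.0, 37.0, 44.0] 1167
side octopus 0.8 [450.0, 237.0, 30.0, 30.0] 527
top {'mtx': [[465.4785, 0.0, 324.141], [0.0, 465.4785, 202.0301], [0.0, 0.0, 1.0]], 'dist_coeffs': [-0.0555, 0.0, 0.0, 0.0, 0.0], 'R': [[-0.1112, -0.9938, -0.0008], [-0.9693, 0.1086, -0.2206], [0.2193, -0.0238, -0.9754]], 't': [-0.0286, 0.5601, 1.0825]}
top jig 0.95 [250.0, 191.0, 125.0, 98.0] 6627

[... 388 characters left out ...]
'joints': array([-1.26920406,  0.52142007, -0.03629833,  1.5995122 ,  0.02122113,
        1.02112336, -0.11278023]), 'joint_vel': array([-0.00184171,  0.00220754, -0.00165231, -0.00179818,  0.00058373,
        0.00107817,  0.0013388 ]), 'joint_efforts': array([-1.48382464e-03, -9.26781464e+01,  1.97815351e+00, -3.70231497e+01,
        1.83244015e-02,  2.15895649e-03,  2.51259604e-05]), 'eef_pos': array([0.22707591, 0.58226658, 0.25627392]), 'tool_rot': array([ 5.25381281e-06,  1.84833853e-01,  9.82769782e-01, -3.96300895e-05]), 'ft_force': array([ 0.0017377 ,  0.81607893, -0.4698034 ]), 'moment': array([ 0.01810264, -0.04308311, -0.00597266]), 'grasp_force': 0.0, 'width': 0.0852680460948561}
```

View pics/side0.png

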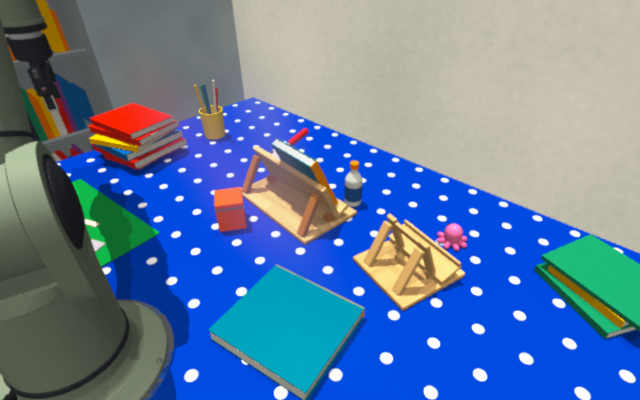

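View pics/top0.png

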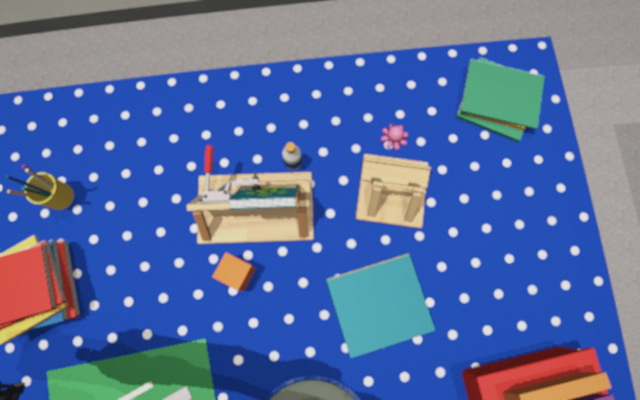

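The side view shows the jig at about (300,185), the stand at (410,262), the octopus at (450,237), the glue at (353,185) and the box at (231,208). In the top view, the jig is at (250,190) with its red handle at (210,160), and the stand is at (394,190). Both face away from the robot (up in the picture). Next I'll zoom in.

Run:
```python
import cv2,numpy as np
t=cv2.imread("pics/top0.png");s=cv2.imread("pics/side0.png")
def crop(im,x,y,w,h,k,n):
    c=cv2.resize(im[y:y+h,x:x+w],None,fx=k,fy=k,interpolation=cv2.INTER_CUBIC)
    for i in range(0,w,10): cv2.putText(c,str(x+i),(i*k,8),0,.3,(255,255,255),1) if i%20==0 else 0; cv2.line(c,(i*k,10),(i*k,14),(255,255,255),1)
    for j in range(0,h,10): cv2.putText(c,str(y+j),(0,j*k+4),0,.3,(255,255,255),1); 
    return c
cv2.imwrite("pics/topc.png",np.vstack([crop(t,180,130,130,60,6,0)[:0],crop(t,180,130,260,115,3,0)]))
cv2.imwrite("pics/topj.png",crop(t,183,140,133,100,6,0))
cv2.imwrite("pics/tops.png",crop(t,350,120,85,110,5,0))
cv2.imwrite("pics/sidejs.png",crop(s,235,120,240,190,3,0))
```

```text
(no output)
```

View pics/topj.png

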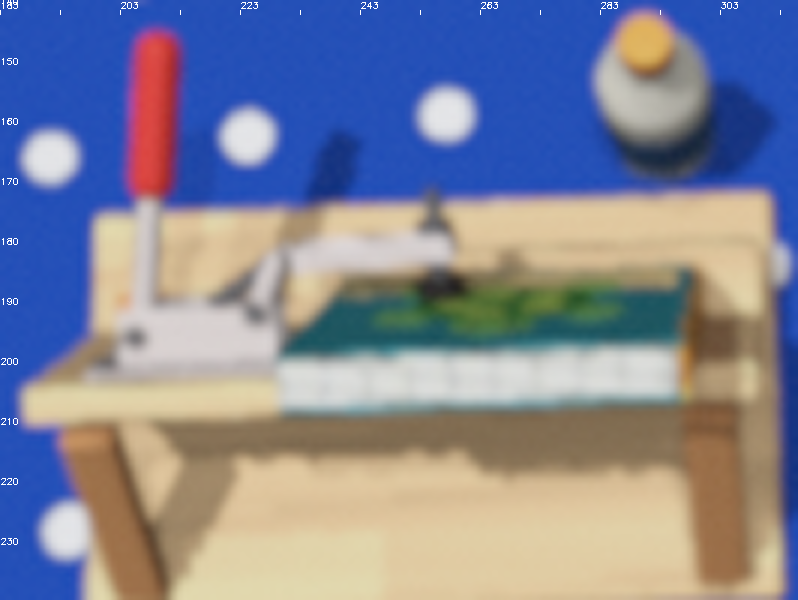

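View pics/tops.png

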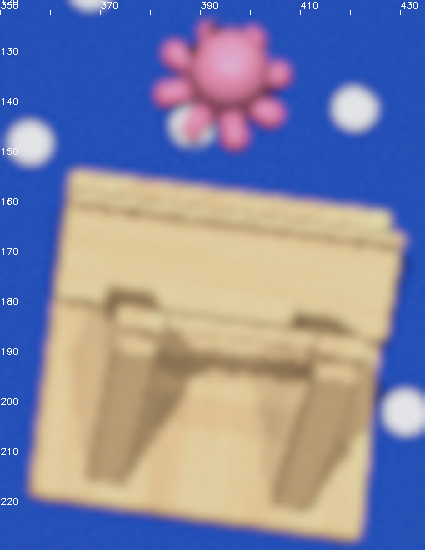

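View pics/sidejs.png

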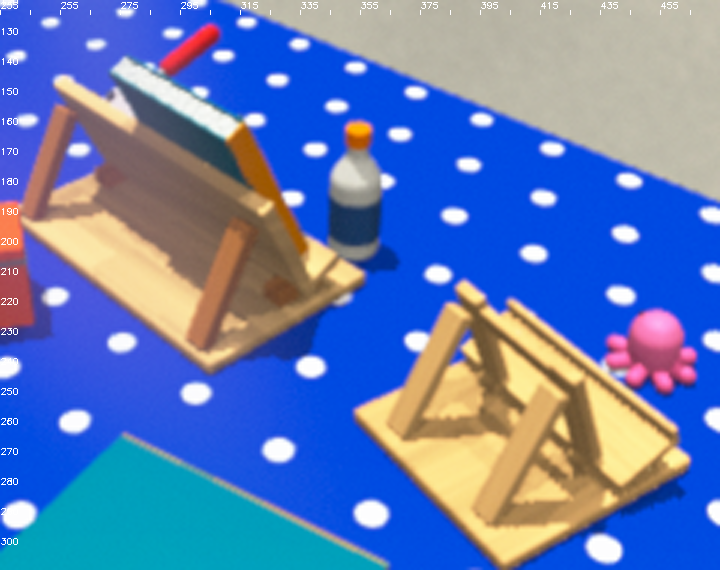

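```bash
cat > h.py <<'E'
import numpy as np,cv2
from bench import bot
from scipy.optimize import least_squares
P={c:bot.camera_params(c) for c in("side","top")}
def proj(c,X):
    p=P[c];return cv2.projectPoints(np.atleast_2d(np.float64(X)),cv2.Rodrigues(np.array(p["R"]))[0],np.array(p["t"]),np.array(p["mtx"]),np.array(p["dist_coeffs"]))[0][:,0]
def Rz(a): return np.array([[np.cos(a),-np.sin(a),0],[np.sin(a),np.cos(a),0],[0,0,1]])
def W(q,X): return np.atleast_2d(X)@Rz(q[2]).T+[q[0],q[1],0]
UJ=np.array([-.4226,0,.9063]);OJ=np.array([.9063,0,.4226]);Y=np.array([0,1.,0])
US=np.array([-.3746,0,.9272]);OS=np.array([.9272,0,.3746])
def jp(u,o,y): return np.array([0,0,.034])+u*UJ+o*OJ+y*Y
def sp(u,o,y): return np.array([0,0,.030])+u*US+o*OS+y*Y
def hd(r,a=0): # handle point at angle a from locked
    t=-np.radians(8)+a
    return jp(.066,.015,.110)+r*(OJ*np.cos(t)+Y*np.sin(t))
E
cat > fit.py <<'E'
from h import *
def tj(x,y): return (183+x/6,140+y/6)
def ts(x,y): return (350+x/5,120+y/5)
def sd(x,y): return (235+x/3,120+y/3)
# jig: params x,y,yaw, book y
def jf(q):
    b=q[3]
    return [("top",jp(.165,.022,b+.075),tj(281,357)),("top",jp(.165,.022,b-.075),tj(682,343)),
    ("top",jp(.165,0,b+.075),tj(281,414)),("top",jp(.165,0,b-.075),tj(688,403)),
    ("top",jp(.105,0,.150),tj(22,385)),("top",hd(.119),tj(156,33)),("top",hd(.051),tj(150,192)),
    ("side",hd(.119),sd(212,33)),("side",jp(.165,0,b+.075),sd(112,73)),("side",jp(.165,.022,b+.075),sd(127,60)),
    ("side",jp(.165,0,b-.075),sd(228,140)),("side",jp(.165,.022,b-.075),sd(243,124)),("side",jp(.105,0,-.135),sd(274,203))]
def sf(q):
    e=q[3] # base rear edge x
    return [("top",[e,.085,.012],ts(30,495)),("top",[e,-.085,.012],ts(362,540)),
    ("top",sp(.01,.04,.085),ts(68,203)),("top",sp(.01,.04,-.085),ts(390,240)),
    ("side",[e,-.085,0],sd(505,568)),("side",[e,.085,.012],sd(355,410)),("side",[e+.176,-.085,.012],sd(688,460)),("side",sp(.01,.045,-.085),sd(678,432)),("side",sp(.01,.045,.085),sd(510,300))]
for n,f,q0 in(("jig",jf,[.6,.15,0,0]),("stand",sf,[.6,-.2,0,-.1])):
    r=lambda q:np.concatenate([proj(c,W(q,X))[0]-px for c,X,px in f(q)])
    s=least_squares(r,q0,loss="soft_l1"); print(n,np.round(s.x,4)); print(np.round(s.fun.reshape(-1,2),1).tolist())
    np.save(n+".npy",s.x)
q=np.load("jig.npy");g=np.load("stand.npy")
print("handle",[W(q,hd(.09,a)).round(4).tolist() for a in(0,1.4)])
print("booktop",W(q,jp(.165,.011,q[3])),"heel",W(q,jp(0,0,q[3])),"seat",W(g,[0,0,.03]))
E
python3 fit.py
cat > ov.py <<'E'
from h import *
import sys
q=np.load("jig.npy");g=np.load("stand.npy");b=q[3];e=g[3]
L=[(q,[jp(u,0,y) for u,y in((0,-.135),(.105,-.135),(.105,.15),(0,.15),(0,-.135))]),(q,[jp(0,.03,-.135),jp(0,.03,.15)]),
(q,[jp(.165,o,b+y) for o,y in((0,-.075),(.022,-.075),(.022,.075),(0,.075),(0,-.075))]),(q,[jp(u,.022,b-.075) for u in(0,.165)]),(q,[hd(.0),hd(.119)]),
(g,[[e+x,y,.012] for x,y in((0,-.085),(.176,-.085),(.176,.085),(0,.085),(0,-.085))]),(g,[sp(u,o,-.085) for u,o in((.098,0),(0,0),(0,.04),(.01,.04))]),(g,[sp(u,o,.085) for u,o in((.098,0),(0,0),(0,.04),(.01,.04))]),(g,[sp(.01,.04,-.085),sp(.01,.04,.085)]),(g,[sp(.0,0,-.085),sp(.0,0,.085)]),(g,[sp(.098,0,-.085),sp(.098,0,.085)])]
o=[]
for c,(x,y,w,h) in(("top",(180,130,260,110)),("side",(235,120,260,190))):
    k=3;im=cv2.imread(f"pics/{c}0.png")[y:y+h,x:x+w];im=cv2.resize(im,None,fx=k,fy=k,interpolation=cv2.INTER_CUBIC)
    for Q,X in L: cv2.polylines(im,[np.int32(((proj(c,W(Q,X))-[x,y])+.5)*k*8)],False,(0,0,255),1,cv2.LINE_AA,3)
    o.append(im)
cv2.imwrite("pics/ov.png",cv2.resize(np.vstack(o),None,fx=.66,fy=.66,interpolation=cv2.INTER_AREA))
E
python3 ov.py
```

```text
jig [ 0.6005  0.0769 -0.0768 -0.0378]
[[-0.8, -0.4], [1.1, -0.4], [-0.0, -0.1], [0.5, -0.5], [-0.4, 0.6], [0.5, -0.5], [-0.1, 1.5], [1.6, -1.1], [-1.8, -0.1], [-0.4, -1.7], [-0.5, 1.0], [1.2, -0.4], [-0.6, 0.4]]
stand [ 0.5991 -0.2771 -0.244  -0.1105]
[[0.0, -0.3], [-0.1, -0.7], [0.2, -0.4], [2.5, 0.8], [-0.6, 3.0], [-1.1, 0.1], [1.5, -0.6], [-0.0, -1.2], [-0.5, -0.8]]
handle [[[0.6743, 0.1689, 0.1378]], [[0.6261, 0.2712, 0.1118]]]
booktop [[0.53805043 0.04377798 0.1881881 ]] heel [[0.5976342  0.03919583 0.034     ]] seat [[ 0.59911171 -0.27713665  0.03      ]]
```

View pics/ov.png

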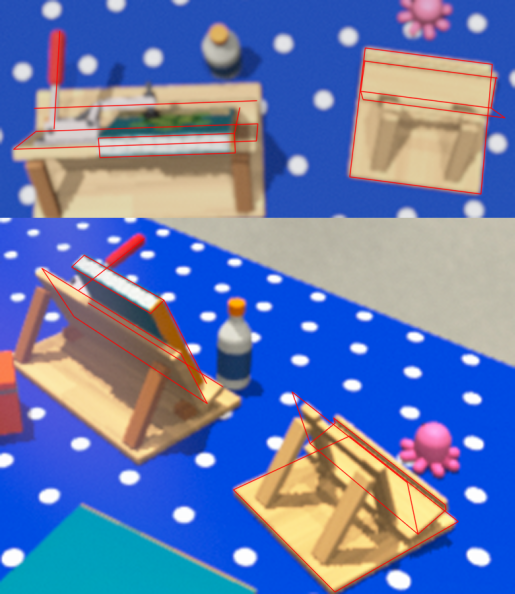

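The overlay fits both fixtures to about 1–2 px. The jig yaw is -0.077, the stand yaw is -0.244, and both seat lines are found. Next is a move planner that works in jig and stand coordinates.

```bash
cat > plan.py <<'E'
from h import *
from scipy.spatial.transform import Rotation as Ro, Slerp
Q=dict(j=np.load("jig.npy"),s=np.load("stand.npy"))
def pose(f,u,o,y):
    U,O=(UJ,OJ) if f=="j" else (US,OS)
    p=W(Q[f],(jp if f=="j" else sp)(u,o,y))[0]; M=Rz(Q[f][2])
    return p,Ro.from_matrix(np.c_[M@Y,M@O,-M@U])
def now():
    s=bot.state(); return s["eef_pos"],Ro.from_quat(np.roll(s["tool_rot"],-1))
def where(f):
    p,r=now(); U,O=(UJ,OJ) if f=="j" else (US,OS); l=Rz(Q[f][2]).T@(p-[Q[f][0],Q[f][1],0])-[0,0,.034 if f=="j" else .03]
    s=bot.state(); print(f,"u,o,y mm",np.round([l@U*1e3,l@O*1e3,l[1]*1e3],1),"rot err",(r.inv()*pose(f,0,0,0)[1]).as_rotvec().round(3),"F",s["ft_force"].round(1),"w",round(s["width"],4),"gf",round(s["grasp_force"],1),"t",s["clock"],"q",s["joints"].round(2))
def rows(g,segs):
    p,r=now()
    for (f,u,o,y,n) in segs:
        P1,R1=pose(f,u,o,y); rv=(r.inv()*R1).as_rotvec()
        print("->",f,u,o,y)
        pp,rr=p,r
        for i in range(1,n+1):
            a=i/n; pn=p+a*(P1-p); rn=r*Ro.from_rotvec(a*rv)
            print([g]+[round(float(v),2) for v in rr.inv().apply(pn-pp)*100]+[round(float(v),3) for v in (rr.inv()*rn).as_rotvec()],end=",")
            pp,rr=pn,rn
        print(); p,r=P1,R1
E
python3 -c "
from plan import *
where('j'); rows(0,[('j',.2,.11,.04,16)])"
```

```text
j u,o,y mm [ 375.2 -278.7  475.3] rot err [-0.375 -0.278  1.254] F [ 0.   0.8 -0.5] w 0.0853 gf 0.0 t 0.8 q [-1.27  0.52 -0.04  1.6   0.02  1.02 -0.11]
-> j 0.2 0.11 0.04
[0, -3.34, -1.83, -0.03, -0.023, -0.017, 0.078],[0, -3.47, -1.56, -0.01, -0.023, -0.017, 0.078],[0, -3.59, -1.28, 0.01, -0.023, -0.017, 0.078],[0, -3.67, -1.0, 0.05, -0.023, -0.017, 0.078],[0, -3.74, -0.71, 0.09, -0.023, -0.017, 0.078],[0, -3.78, -0.42, 0.15, -0.023, -0.017, 0.078],[0, -3.8, -0.13, 0.21, -0.023, -0.017, 0.078],[0, -3.79, 0.17, 0.27, -0.023, -0.017, 0.078],[0, -3.76, 0.46, 0.35, -0.023, -0.017, 0.078],[0, -3.71, 0.74, 0.42, -0.023, -0.017, 0.078],[0, -3.63, 1.02, 0.51, -0.023, -0.017, 0.078],[0, -3.53, 1.29, 0.6, -0.023, -0.017, 0.078],[0, -3.41, 1.54, 0.69, -0.023, -0.017, 0.078],[0, -3.27, 1.79, 0.79, -0.023, -0.017, 0.078],[0, -3.1, 2.02, 0.89, -0.023, -0.017, 0.078],[0, -2.92, 2.23, 0.99, -0.023, -0.017, 0.078],
```

Emit:
arm_command([
  [0,-3.34,-1.83,-0.03,-0.023,-0.017,0.078],
  [0,-3.47,-1.56,-0.01,-0.023,-0.017,0.078],
  [0,-3.59,-1.28,0.01,-0.023,-0.017,0.078],
  [0,-3.67,-1.0,0.05,-0.023,-0.017,0.078],
  [0,-3.74,-0.71,0.09,-0.023,-0.017,0.078],
  [0,-3.78,-0.42,0.15,-0.023,-0.017,0.078],
  [0,-3.8,-0.13,0.21,-0.023,-0.017,0.078],
  [0,-3.79,0.17,0.27,-0.023,-0.017,0.078],
  [0,-3.76,0.46,0.35,-0.023,-0.017,0.078],
  [0,-3.71,0.74,0.42,-0.023,-0.017,0.078],
  [0,-3.63,1.02,0.51,-0.023,-0.017,0.078],
  [0,-3.53,1.29,0.6,-0.023,-0.017,0.078],
  [0,-3.41,1.54,0.69,-0.023,-0.017,0.078],
  [0,-3.27,1.79,0.79,-0.023,-0.017,0.078],
  [0,-3.1,2.02,0.89,-0.023,-0.017,0.078],
  [0,-2.92,2.23,0.99,-0.023,-0.017,0.078],
  [0,0,0,0,0,0,0],
  [0,0,0,0,0,0,0],
])

```text
clock: 3.05
eef_pos: [0.62, 0.1169, 0.2603]
tool_rot: [0.156, 0.715, 0.666, 0.144]
ft_force: [-0.2, 0.3, 0.1]
width: 0.0002
grasp_force: 0.0
```

```bash
python3 -c "
from plan import *
where('j'); rows(0,[('j',.2,.11,.055,1),('j',.074,.11,.055,4)])"
```

```text
j u,o,y mm [198.2 110.5  41.4] rot err [-0.009 -0.002  0.007] F [-0.2  0.3  0.1] w 0.0002 gf 0.0 t 3.05 q [-0.7   0.4   0.44  1.94 -0.01  0.44 -0.39]
-> j 0.2 0.11 0.055
[0, 1.36, -0.04, -0.18, -0.009, -0.002, 0.007],
-> j 0.074 0.11 0.055
[0, 0.0, -0.0, 3.15, 0.0, 0.0, 0.0],[0, -0.0, -0.0, 3.15, 0.0, 0.0, 0.0],[0, 0.0, 0.0, 3.15, 0.0, 0.0, 0.0],[0, 0.0, -0.0, 3.15, 0.0, 0.0, 0.0],
```

Emit:
arm_command([
  [0,1.3,0,0,-0.009,-0.002,0.007],
  [0,0,0,3.1,0,0,0],
  [0,0,0,3.1,0,0,0],
  [0,0,0,3.1,0,0,0],
  [0,0,0,3.1,0,0,0],
  [0,0,0,0,0,0,0],
  [0,1,0,0,0,0,0],
  [0,1,0,0,0,0,0],
  [0,0,0,0,0,0,0],
])

```text
clock: 4.18
eef_pos: [0.6749, 0.1478, 0.149]
tool_rot: [0.159, 0.716, 0.664, 0.148]
ft_force: [-1.1, -0.7, 1.3]
width: 0.0002
grasp_force: 0.4
```

```bash
python3 -c "
from plan import *
where('j')"
```

```text
j u,o,y mm [ 75.2 110.9  76.4] rot err [ 0.002 -0.002  0.001] F [-1.1 -0.7  1.3] w 0.0002 gf 0.4 t 4.175 q [-0.63  0.65  0.35  1.87 -0.08  0.25 -0.39]
```

Emit:
arm_command([
  [0,0.7,0,0,0,0,0],
  [0,0.7,0,0,0,0,0],
  [0,0.7,0,0,0,0,0],
  [0,0.8,0,0,0,0,0],
  [0,0.9,0,0,0,0,0],
  [0,0.9,-0.1,0,0,0,0],
  [0,0.9,-0.2,0,0,0,0],
  [0,1.0,-0.3,0,0,0,0],
  [0,0,0,0,0,0,0],
])

```text
clock: 5.3
eef_pos: [0.6742, 0.2136, 0.1453]
tool_rot: [0.159, 0.716, 0.664, 0.147]
ft_force: [0.5, -0.6, -0.6]
width: -0.0004
grasp_force: 0.0
```

```bash
python3 -c "
from plan import *
where('j')"
```

```text
j u,o,y mm [ 74.3 104.2 142. ] rot err [ 0.001 -0.001  0.001] F [ 0.5 -0.6 -0.6] w -0.0004 gf 0.0 t 5.3 q [-0.77  0.69  0.41  1.82 -0.1   0.3  -0.48]
```

Continue the arc round to the stop (y 190, o 72), slightly beyond.

Emit:
arm_command([
  [0,0.9,-0.4,0,0,0,0],
  [0,0.9,-0.4,0,0,0,0],
  [0,0.8,-0.5,0,0,0,0],
  [0,0.7,-0.6,0,0,0,0],
  [0,0.7,-0.6,0,0,0,0],
  [0,0.6,-0.7,0,0,0,0],
  [0,0.3,-0.4,0,0,0,0],
  [0,0,0,0,0,0,0],
])

```text
clock: 6.3
eef_pos: [0.6454, 0.2641, 0.1301]
tool_rot: [0.159, 0.716, 0.664, 0.147]
ft_force: [0.2, -1.0, -0.2]
width: -0.0
grasp_force: 0.0
```

```bash
python3 -c "
from plan import *
where('j')
im=np.hstack([cv2.resize(bot.get_image(c)[y:y+160,x:x+160],None,fx=2.4,fy=2.4,interpolation=cv2.INTER_CUBIC) for c,x,y in(('top',150,110),('side',230,90))])
cv2.imwrite('pics/c1.png',im[:,:,::-1])"
```

```text
j u,o,y mm [ 74.3  68.2 190.1] rot err [ 0. -0.  0.] F [ 0.2 -1.  -0.2] w -0.0 gf 0.0 t 6.3 q [-0.9   0.72  0.46  1.84 -0.11  0.28 -0.57]
```

View pics/c1.png

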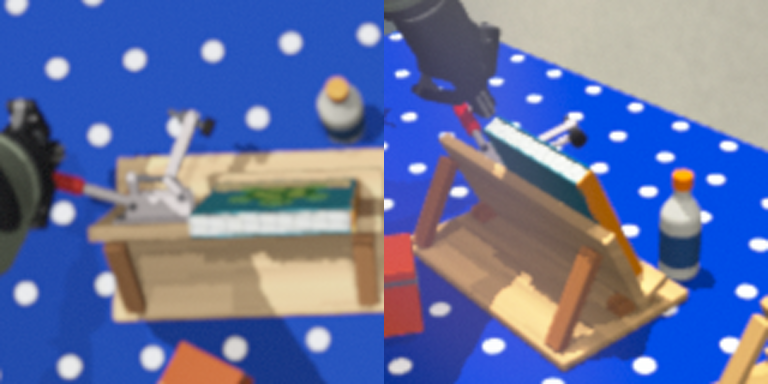

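The handle points nearly along jig +y, at crop (70,183), and the arm is lifted off the book. I'll push a bit further, up against the stop.

Emit:
arm_command([
  [0,0,-0.4,0,0,0,0],
  [0,0,-0.3,0,0,0,0],
  [0,0,0,0,0,0,0],
  [0,0,0,0,0,0,0],
])

```text
clock: 6.9
eef_pos: [0.6419, 0.2639, 0.1291]
tool_rot: [0.16, 0.716, 0.662, 0.15]
ft_force: [15.7, -1.0, 1.1]
width: -0.0002
grasp_force: 6.8
```

```bash
python3 -c "
from plan import *
where('j')"
```

```text
j u,o,y mm [ 74.8  64.6 189.7] rot err [ 0.006 -0.002 -0.002] F [15.7 -1.   1.1] w -0.0002 gf 6.8 t 6.9 q [-0.91  0.72  0.47  1.85 -0.11  0.27 -0.58]
```

Emit:
arm_command([
  [0,0,1.2,0,0,0,0],
  [0,0,1.2,0,0,0,0],
  [0,0,0,-4,0,0,0],
  [0,0,0,-4,0,0,0],
  [0,0,0,-4,0,0,0],
  [0,0,0,-4,0,0,0],
  [0,0,0,0,0,0,0],
])

```text
clock: 7.78
eef_pos: [0.5939, 0.2683, 0.2853]
tool_rot: [0.159, 0.716, 0.663, 0.149]
ft_force: [1.1, 0.6, -1.1]
width: 0.0001
grasp_force: 0.0
```

```bash
python3 -c "
from plan import *
where('j');rows(1,[('j',.235,.011,Q['j'][3],6)])"
```

```text
j u,o,y mm [236.8  86.9 190.4] rot err [ 0.003 -0.003 -0.001] F [ 1.1  0.6 -1.1] w 0.0001 gf 0.0 t 7.775 q [-1.11  0.46  0.64  1.84 -0.02  0.56 -0.63]
-> j 0.235 0.011 -0.03776731463848476
[1, -3.8, -1.26, 0.01, 0.0, -0.001, -0.0],[1, -3.8, -1.26, 0.02, 0.0, -0.001, -0.0],[1, -3.8, -1.26, 0.02, 0.0, -0.001, -0.0],[1, -3.8, -1.26, 0.02, 0.0, -0.001, -0.0],[1, -3.8, -1.26, 0.02, 0.0, -0.001, -0.0],[1, -3.8, -1.26, 0.03, 0.0, -0.001, -0.0],
```

Emit:
arm_command([
  [1,-3.8,-1.26,0,0,0,0],
  [1,-3.8,-1.26,0,0,0,0],
  [1,-3.8,-1.26,0,0,0,0],
  [1,-3.8,-1.26,0,0,0,0],
  [1,-3.8,-1.26,0,0,0,0],
  [1,-3.8,-1.26,0.1,0,0,0],
  [1,0,0,0,0,0,0],
  [1,0,0,0,0,0,0],
])

```text
clock: 8.78
eef_pos: [0.5087, 0.0455, 0.2496]
tool_rot: [0.159, 0.717, 0.663, 0.147]
ft_force: [0.3, 0.3, -0.1]
width: 0.0855
grasp_force: 0.0
```

```bash
python3 -c "
from plan import *
where('j')
im=np.hstack([cv2.resize(bot.get_image(c)[y:y+160,x:x+160],None,fx=2.4,fy=2.4,interpolation=cv2.INTER_CUBIC) for c,x,y in(('top',170,110),('side',230,90))])
cv2.imwrite('pics/c2.png',im[:,:,::-1])"
```

```text
j u,o,y mm [233.1  10.3 -38.3] rot err [ 0.001  0.    -0.001] F [ 0.3  0.3 -0.1] w 0.0855 gf 0.0 t 8.775 q [-0.82  0.23  0.61  2.25  0.02  0.29 -0.34]
```

View pics/c2.png

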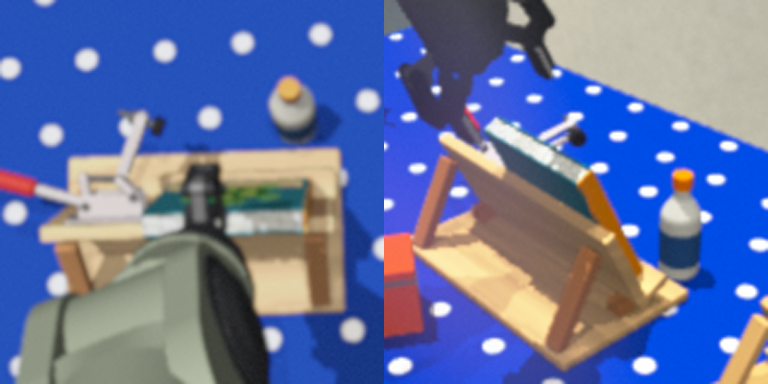

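The handle stays back at crop (15,183), and the jaws straddle the top edge of the book. Descending.

Emit:
arm_command([
  [1,0,0,3,0,0,0],
  [1,0,0,2.5,0,0,0],
  [1,0,0,2,0,0,0],
  [1,0,0,1.5,0,0,0],
  [1,0,0,0,0,0,0],
])

```text
clock: 9.5
eef_pos: [0.5378, 0.0414, 0.1812]
tool_rot: [0.157, 0.717, 0.664, 0.14]
ft_force: [-0.1, 0.2, 0.4]
width: 0.0856
grasp_force: 0.0
```

```bash
python3 -c "
from plan import *
where('j')"
```

```text
j u,o,y mm [158.7   8.  -40.2] rot err [-0.012  0.008  0.002] F [-0.1  0.2  0.4] w 0.0856 gf 0.0 t 9.5 q [-0.44  0.38  0.21  2.23  0.43  0.16 -0.75]
```

Emit:
arm_command([
  [1,0.2,0.3,-0.3,-0.012,0.008,0.002],
  [1,0,0,0,0,0,0],
])

```text
clock: 9.75
eef_pos: [0.5393, 0.0436, 0.1861]
tool_rot: [0.159, 0.716, 0.663, 0.147]
ft_force: [0.3, -0.1, 0.4]
width: 0.0853
grasp_force: 0.0
```

```bash
python3 -c "
from plan import *
where('j')"
```

```text
j u,o,y mm [162.6  11.3 -37.9] rot err [ 0.001 -0.     0.   ] F [ 0.3 -0.1  0.4] w 0.0853 gf 0.0 t 9.75 q [-0.41  0.37  0.17  2.23  0.52  0.16 -0.84]
```

Emit:
arm_command([
  [0,0,0,0,0,0,0],
  [0,0,0,0,0,0,0],
  [0,0,0,0,0,0,0],
  [0,0,0,0,0,0,0],
  [0,0,0,0,0,0,0],
  [0,0,0,0,0,0,0],
])

```text
clock: 10.5
eef_pos: [0.5394, 0.0432, 0.186]
tool_rot: [0.159, 0.716, 0.663, 0.147]
ft_force: [-2.7, -0.0, 6.0]
width: 0.0214
grasp_force: 59.4
```

```bash
python3 -c "
from plan import *
where('j')"
```

```text
j u,o,y mm [162.4  11.3 -38.2] rot err [ 0.001  0.    -0.   ] F [-2.7 -0.   6. ] w 0.0214 gf 59.4 t 10.5 q [-0.41  0.37  0.17  2.23  0.53  0.16 -0.84]
```

Emit:
arm_command([
  [0,0,0.15,-0.5,0,0,0],
  [0,0,0.4,-0.9,0,0,0],
  [0,0,0.9,-1.8,0,0,0],
  [0,0,1.1,-2.2,0,0,0],
  [0,0,1.2,-2.4,0,0,0],
  [0,0,1.2,-2.4,0,0,0],
  [0,0,1.2,-2.4,0,0,0],
  [0,0,0,0,0,0,0],
  [0,0,0,0,0,0,0],
])

```text
clock: 11.62
eef_pos: [0.5412, 0.0428, 0.3255]
tool_rot: [0.159, 0.716, 0.663, 0.147]
ft_force: [-0.6, 0.3, -1.5]
width: 0.0208
grasp_force: 59.1
```

```bash
python3 -c "
from plan import *
where('j');where('s');rows(0,[('s',.255,.05,0.,10),('s',.195,.0163,0,6)])"
```

```text
j u,o,y mm [288.1  71.9 -38.5] rot err [-0.     0.001 -0.   ] F [-0.6  0.3 -1.5] w 0.0208 gf 59.1 t 11.625 q [-0.22  0.14 -0.05  2.06  0.29  0.56 -0.57]
s u,o,y mm [324.  -13.1 296.5] rot err [ 0.052 -0.066  0.153] F [-0.6  0.3 -1.5] w 0.0208 gf 59.1 t 11.625 q [-0.22  0.14 -0.05  2.06  0.29  0.56 -0.57]
-> s 0.255 0.05 0.0
[0, -3.06, 0.14, 0.51, 0.005, -0.007, 0.015],[0, -3.06, 0.19, 0.53, 0.005, -0.007, 0.015],[0, -3.05, 0.24, 0.55, 0.005, -0.007, 0.015],[0, -3.04, 0.29, 0.57, 0.005, -0.007, 0.015],[0, -3.03, 0.33, 0.59, 0.005, -0.007, 0.015],[0, -3.03, 0.38, 0.6, 0.005, -0.007, 0.015],[0, -3.02, 0.43, 0.62, 0.005, -0.007, 0.015],[0, -3.0, 0.48, 0.64, 0.005, -0.007, 0.015],[0, -2.99, 0.53, 0.66, 0.005, -0.007, 0.015],[0, -2.98, 0.58, 0.67, 0.005, -0.007, 0.015],
-> s 0.195 0.0163 0
[0, 0.0, -0.56, 1.0, 0.0, 0.0, 0.0],[0, 0.0, -0.56, 1.0, 0.0, 0.0, 0.0],[0, -0.0, -0.56, 1.0, 0.0, 0.0, 0.0],[0, 0.0, -0.56, 1.0, 0.0, 0.0, 0.0],[0, 0.0, -0.56, 1.0, 0.0, 0.0, 0.0],[0, 0.0, -0.56, 1.0, 0.0, 0.0, 0.0],
```

Emit:
arm_command([
  [0,-3.06,0.14,0.5,0.005,-0.007,0.015],
  [0,-3.06,0.2,0.5,0.005,-0.007,0.015],
  [0,-3.05,0.24,0.5,0.005,-0.007,0.015],
  [0,-3.04,0.3,0.5,0.005,-0.007,0.015],
  [0,-3.03,0.33,0.6,0.005,-0.007,0.015],
  [0,-3.03,0.38,0.6,0.005,-0.007,0.015],
  [0,-3.02,0.43,0.6,0.005,-0.007,0.015],
  [0,-3.0,0.48,0.65,0.005,-0.007,0.015],
  [0,-3.0,0.53,0.65,0.005,-0.007,0.015],
  [0,-2.98,0.58,0.65,0.005,-0.007,0.015],
  [0,0,0,0,0,0,0],
  [0,0,0,0,0,0,0],
])

```text
clock: 13.12
eef_pos: [0.5513, -0.2645, 0.2872]
tool_rot: [0.152, 0.772, 0.605, 0.117]
ft_force: [-0.0, 0.1, -3.5]
width: 0.021
grasp_force: 59.1
```

```bash
python3 -c "
from plan import *
where('s');rows(0,[('s',.200,.0193,0,6)])
im=np.hstack([cv2.resize(bot.get_image(c)[y:y+200,x:x+160],None,fx=2.4,fy=2.4,interpolation=cv2.INTER_CUBIC) for c,x,y in(('top',320,90),('side',340,110))])
cv2.imwrite('pics/c3.png',im[:,:,::-1])"
```

```text
s u,o,y mm [257.   50.4   0.7] rot err [0.002 0.003 0.003] F [-0.   0.1 -3.5] w 0.021 gf 59.1 t 13.125 q [ 0.37  0.31  0.01  1.91 -0.09  0.53  0.2 ]
-> s 0.2 0.0193 0
[0, -0.01, -0.52, 0.95, 0.0, 0.0, 0.001],[0, -0.01, -0.52, 0.95, 0.0, 0.0, 0.001],[0, -0.01, -0.52, 0.95, 0.0, 0.0, 0.001],[0, -0.01, -0.52, 0.95, 0.0, 0.0, 0.001],[0, -0.01, -0.52, 0.95, 0.0, 0.0, 0.001],[0, -0.01, -0.52, 0.95, 0.0, 0.0, 0.001],
```

View pics/c3.png

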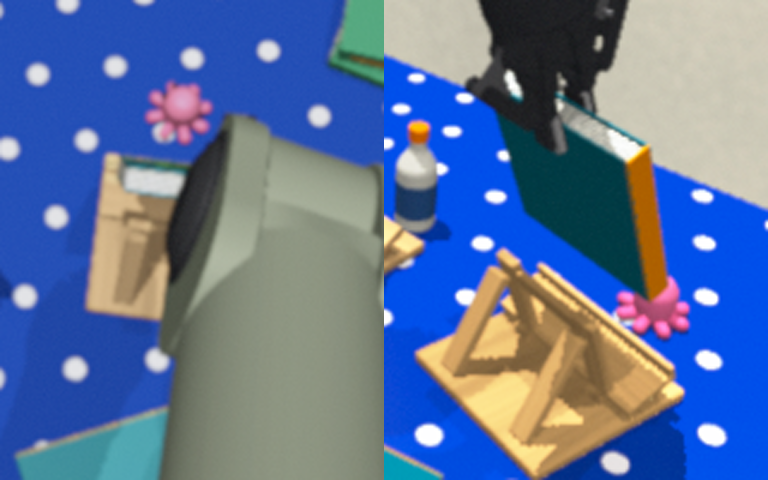

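The book hangs parallel above the stand, its lower right corner at crop (650,295), well clear of the octopus. Lowering it along the back with a small gap.

Emit:
arm_command([
  [0,0,-0.5,0.95,0,0,0],
  [0,0,-0.5,0.95,0,0,0],
  [0,0,-0.5,0.95,0,0,0],
  [0,0,-0.5,0.95,0,0,0.003],
  [0,0,-0.5,0.95,0,0.002,0],
  [0,-0.1,-0.6,0.95,0,0,0],
  [0,0,0,0.8,0,0,0],
  [0,0,0,0.8,0,0,0],
  [0,0,0,0.6,0,0,0],
  [0,0,0,0,0,0,0],
])

```text
clock: 14.48
eef_pos: [0.5524, -0.2665, 0.2028]
tool_rot: [0.152, 0.773, 0.604, 0.118]
ft_force: [-0.3, -0.2, -1.2]
width: 0.0209
grasp_force: 59.1
```

```bash
python3 -c "
from plan import *
where('s')"
```

```text
s u,o,y mm [178.2  20.4  -1. ] rot err [0.003 0.001 0.   ] F [-0.3 -0.2 -1.2] w 0.0209 gf 59.1 t 14.475 q [ 0.4   0.43 -0.02  1.99 -0.12  0.33  0.24]
```

Emit:
arm_command([
  [0,0,0,0.3,0,0,0],
  [0,0,0,0.3,0,0,0],
  [0,0,0,0.3,0,0,0],
  [0,0,0,0.2,0,0,0],
  [0,0,0,0,0,0,0],
])

```text
clock: 15.1
eef_pos: [0.5564, -0.2675, 0.1929]
tool_rot: [0.152, 0.773, 0.604, 0.118]
ft_force: [0.2, 0.6, -2.6]
width: 0.0209
grasp_force: 59.1
```

Emit:
arm_command([
  [0,0,0,0.15,0,0,0],
  [0,0,0,0.15,0,0,0],
  [0,0,0,0,0,0,0],
])

```text
clock: 15.48
eef_pos: [0.5575, -0.2678, 0.1902]
tool_rot: [0.152, 0.773, 0.604, 0.118]
ft_force: [1.0, -0.1, -2.0]
width: 0.0213
grasp_force: 59.1
```

```bash
python3 -c "
from plan import *
where('s')"
```

```text
s u,o,y mm [164.5  20.5  -1. ] rot err [0.003 0.001 0.   ] F [ 1.  -0.1 -2. ] w 0.0213 gf 59.1 t 15.475 q [ 0.4   0.46 -0.03  1.99 -0.12  0.31  0.24]
```

Emit:
arm_command([
  [0,0,0,0.12,0,0,0],
  [0,0,0,0.12,0,0,0],
  [0,0,0,0,0,0,0],
])

```text
clock: 15.85
eef_pos: [0.5586, -0.2678, 0.1887]
tool_rot: [0.152, 0.773, 0.604, 0.118]
ft_force: [-5.6, 4.9, 11.6]
width: 0.021
grasp_force: 61.4
```

Emit:
arm_command([
  [0,0,0,0.12,0,0,0],
  [0,0,0,0.12,0,0,0],
  [0,0,0,0,0,0,0],
])

```text
clock: 16.23
eef_pos: [0.5596, -0.2681, 0.1889]
tool_rot: [0.153, 0.773, 0.604, 0.119]
ft_force: [-30.9, 15.0, 58.1]
width: 0.0213
grasp_force: 69.2
```

```bash
python3 -c "
from plan import *
where('s')"
```

```text
s u,o,y mm [162.5  22.   -0.8] rot err [0.006 0.001 0.   ] F [-30.9  15.   58.1] w 0.0213 gf 69.2 t 16.225 q [ 0.4   0.46 -0.03  1.99 -0.12  0.3   0.24]
```

Contact is at u≈162.6. I'll ease off, then slide the book back towards the stand's back.

Emit:
arm_command([
  [0,0,0,-0.25,0,0,0],
  [0,0,0,0,0,0,0],
])

```text
clock: 16.48
eef_pos: [0.5585, -0.268, 0.1886]
tool_rot: [0.152, 0.773, 0.604, 0.118]
ft_force: [-9.0, 3.6, 16.7]
width: 0.0209
grasp_force: 62.3
```

Emit:
arm_command([
  [0,0,-0.15,0,0,0,0],
  [0,0,-0.15,0,0,0,0],
  [0,0,-0.15,0,0,0,0],
  [0,0,-0.15,0,0,0,0],
  [0,0,0,0,0,0,0],
])

```text
clock: 17.1
eef_pos: [0.5542, -0.267, 0.1868]
tool_rot: [0.153, 0.773, 0.604, 0.119]
ft_force: [-0.1, 1.3, 9.3]
width: 0.0213
grasp_force: 61.0
```

```bash
python3 -c "
from plan import *
where('s')"
```

```text
s u,o,y mm [162.6  16.1  -1. ] rot err [0.006 0.002 0.   ] F [-0.1  1.3  9.3] w 0.0213 gf 61.0 t 17.1 q [ 0.4   0.46 -0.03  2.   -0.12  0.29  0.24]
```

Emit:
arm_command([
  [0,0,-0.15,0,0,0,0],
  [0,0,-0.15,0,0,0,0],
  [0,0,0,0,0,0,0],
])

```text
clock: 17.48
eef_pos: [0.5513, -0.2663, 0.1856]
tool_rot: [0.153, 0.773, 0.604, 0.119]
ft_force: [-1.6, 2.1, 11.0]
width: 0.021
grasp_force: 61.2
```

Emit:
arm_command([
  [0,0,-0.12,0,0,0,0],
  [0,0,0,0,0,0,0],
])

```text
clock: 17.73
eef_pos: [0.5506, -0.2662, 0.1853]
tool_rot: [0.153, 0.773, 0.604, 0.119]
ft_force: [0.7, 1.8, 9.7]
width: 0.0213
grasp_force: 60.9
```

```bash
python3 -c "
from plan import *
where('s')"
```

```text
s u,o,y mm [162.7  12.   -1.1] rot err [0.007 0.002 0.   ] F [0.7 1.8 9.7] w 0.0213 gf 60.9 t 17.725 q [ 0.4   0.46 -0.03  2.01 -0.12  0.29  0.24]
```

Emit:
arm_command([
  [0,0,-0.12,0,0,0,0],
  [0,0,0,0,0,0,0],
])

```text
clock: 17.98
eef_pos: [0.5494, -0.2658, 0.1848]
tool_rot: [0.153, 0.773, 0.604, 0.119]
ft_force: [0.4, 0.8, 8.3]
width: 0.0209
grasp_force: 61.0
```

Emit:
arm_command([
  [0,0,-0.12,0,0,0,0],
  [0,0,0,0,0,0,0],
])

```text
clock: 18.23
eef_pos: [0.549, -0.2658, 0.1847]
tool_rot: [0.154, 0.773, 0.604, 0.119]
ft_force: [4.0, 0.6, 8.4]
width: 0.0213
grasp_force: 60.5
```

```bash
python3 -c "
from plan import *
where('s')
im=np.hstack([cv2.resize(bot.get_image(c)[y:y+200,x:x+160],None,fx=2.4,fy=2.4,interpolation=cv2.INTER_CUBIC) for c,x,y in(('top',320,90),('side',340,110))])
cv2.imwrite('pics/c4.png',im[:,:,::-1])"
```

```text
s u,o,y mm [162.7  10.3  -1.1] rot err [0.008 0.002 0.   ] F [4.  0.6 8.4] w 0.0213 gf 60.5 t 18.225 q [ 0.41  0.46 -0.03  2.02 -0.12  0.28  0.24]
```

View pics/c4.png

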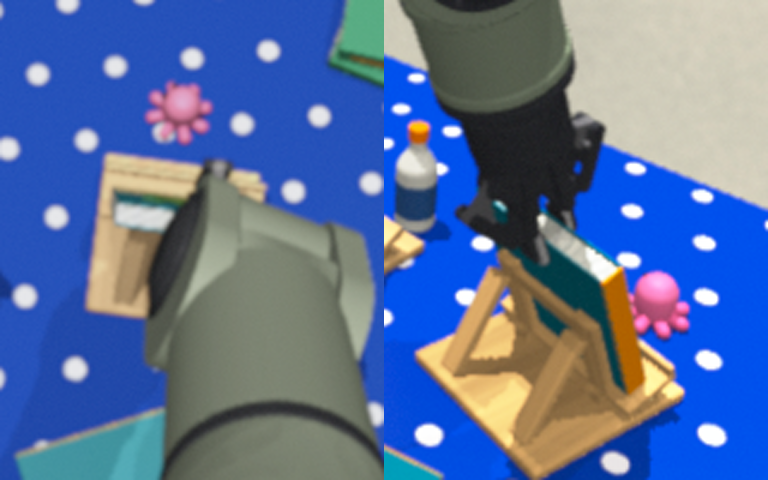

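The book sits on the ledge against the back: in the side crop, its lower right corner is at (632,388), just inside the lip. One more light press, then release and check before retreating.

Emit:
arm_command([
  [0,0,-0.12,0,0,0,0],
  [0,0,0,0,0,0,0],
  [0.35,0,0,0,0,0,0],
  [0.4,0,0,0,0,0,0],
  [0.5,0,0.05,0,0,0,0],
  [0.6,0,0.05,0,0,0,0],
  [0.6,0,0,0,0,0,0],
  [0.6,0,0,0,0,0,0],
])

```text
clock: 19.32
eef_pos: [0.5468, -0.2652, 0.1833]
tool_rot: [0.152, 0.773, 0.604, 0.118]
ft_force: [0.1, -0.3, -0.2]
width: 0.0512
grasp_force: 0.0
```

Emit:
arm_command([
  [0.6,0,0,-0.7,0,0,0],
  [0.6,0,0,-1.5,0,0,0],
  [0.6,0,0,-2.5,0,0,0],
  [0.6,0,0,-3,0,0,0],
  [0.6,0,0,-3,0,0,0],
  [0.6,0,-4,-3,0,0,0],
  [0.6,3,-4,-3,0,0,0],
  [0.6,5,-4,-2,0,0,0],
  [0.6,5,-2,-2,0,0,0],
  [0.6,5,0,0,0,0,0],
  [0.6,5,0,0,0,0,0],
  [0.6,0,0,0,0,0,0],
  [0.6,0,0,0,0,0,0],
])

```text
clock: 20.95
eef_pos: [0.4027, 0.0037, 0.322]
tool_rot: [0.152, 0.773, 0.604, 0.118]
ft_force: [-0.2, 0.0, 0.8]
width: 0.0511
grasp_force: 0.0
```

```bash
python3 -c "
from plan import *
where('s')
ims=[]
g=Q['s']
for c,x,y in(('top',320,90),('side',340,110)):
    im=cv2.resize(bot.get_image(c)[y:y+200,x:x+160],None,fx=2.4,fy=2.4,interpolation=cv2.INTER_CUBIC)
    B=lambda u,o,s:sp(u,o,s)
    for X in([B(.165,0,-.075),B(.165,.022,-.075),B(.165,.022,.075),B(.165,0,.075),B(.165,0,-.075)],[B(0,.022,-.075),B(0,0,-.075)]):
        cv2.polylines(im,[np.int32((proj(c,W(g,X))-[x,y]+.5)*2.4)],False,(255,0,0),1,cv2.LINE_AA)
    ims.append(im)
cv2.imwrite('pics/c5.png',np.hstack(ims)[:,:,::-1])"
```

```text
s u,o,y mm [ 367.6 -130.3  225.1] rot err [ 0.004  0.002 -0.   ] F [-0.2  0.   0.8] w 0.0511 gf 0.0 t 20.95 q [ 0.17 -0.09 -0.44  2.28  0.27  0.62 -0.71]
```

View pics/c5.png

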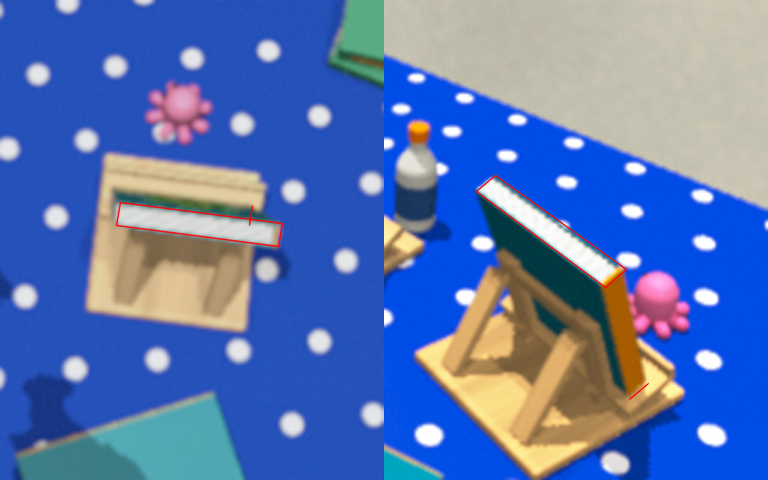

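The book's top edge matches the expected seated position to within a pixel in both views. It is centred and flat, and the octopus and glue are undisturbed. Handing in.

```bash
python3 -c "
from bench import bot
print(bot.finish_job())"
```

```text
the job is handed in; nothing more can be done
None
```

The job is handed in: the clamp is thrown back to its stop and the book stands released, centred and flat on the display stand, front cover outward. I saw no sign of the stand, glue bottle or octopus moving; I did not check the orange box in the last picture, and no verdict came back.

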